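# Load a hot-melt slug into its cradle by tipping and pushing

### The arm

A 7-joint arm with a two-finger parallel gripper is mounted at the origin on a cart in front of the work surface, level with it; the furniture and walls round the work are solid. World frame = base frame: x ahead of the robot, y to its left, z up, the work surface at z = 0. Lengths are in m, angles in rad, forces in N, time in s.
With the tool pointing down it reaches from about 0.375 to 0.925 m from the base axis. Payload 3.1 kg.
Tool frame: the origin (TCP) lies midway between the tips of the shut fingers; the grasp point (between the pads) lies 19 mm behind it; z points along the fingers, y is the direction in which the jaws open and shut (so a half turn about z gives the same grasp; the last joint's range is limited). The gripper opens to 85 mm and grips with 20 to 120 N. Pads are 22 mm wide; open, the fingers measure 114 mm over their backs; the gripper's body (76 mm by 85 mm) begins 54 mm behind the grasp point. The pads swing forward as they close: fully open they stand 13 mm farther back than shut.
Start: joints at [-1.301, 0.383, 0.044, 1.598, -0.018, 1.161, -0.05], TCP at [0.234, 0.607, 0.231] pointing down, gripper open.
Joint ranges: [-2.61, 2.61], [-0.41, 2.15], [-1.48, 1.57], [0, 2.5], [-1.57, 4.71], [0.05, 1.97], [-2.85, 2.85]. Speed limits (rad/s): [2.79, 2.79, 3.14, 3.14, 3.14, 3.14, 3.14].

### API

Orientations are given as a unit quaternion [w, x, y, z].
In Python, from cell import manip gives the robot as it stands.
- The arm moves only by the tool arm_command, never from a script. Its argument "rows" is a list that holds one entry, the list of rows, each a list of 7 numbers: the turn, a rotation vector about the tool's x, y, z in degrees, then the shift along the tool's x, y, z in m, then the closure in counts, from 0 (fully open) to 255 (shut). A call has 1 to 10 rows; each row is the pose to reach, as a shift and turn from the pose measured when the call began, along the tool's axes at that moment; what a row does not reach only later rows make up. A row lasts 1/10 s, in which the tool goes at most 50 mm and 8.59 degrees, less where a joint would pass 70% of its speed; a pose out of reach is approached as far as the arm can. A call with a gripper value outside its range is refused whole. The fingers move at their own pace and stop on an object; "squeeze" is the grip in N (left out, the last holds). Time passes only in rows, so rows that repeat a pose let the fingers close. It gives the time, the measured TCP pose, the force and the opening at its end, in the units of the state.
- manip.state(): the state, without advancing time (a new reading comes with each control period).
- manip.snapshot(name): name is "scene" or "top"; returns a dict with "pixels" (420x560x3 uint8, blue, green, red), "z_map" (420x560 float32, m along the optical axis (not along the pixel's ray), 0 where there is no reading), "fx", "fy", "cx", "cy" (pixels), "world_from_camera" (4x4, takes a point from camera to world coordinates). Camera axes: x right, y down, z forward; pixel columns grow to the right and rows downward; lengths in m; the calibration is good to about 2 mm. A picture is of the moment at which its call begins.
- manip.job_done(): hands the job in, once; it reports no verdict.
Trained networks look in a picture, given as the dict that the camera call returned (one of the last four; its "shot" number tells which), for a name from the list of things; names that differ only in an ending like _2 or _b are one class to them, and where a whole thing is asked for, a point or a joint stands for the part that bears it (a point fixed in the world has none). Each returns a list of dicts, best first, with "p" (0 to 1); they miss things now and then, are a little off and sometimes report something else, mostly with a low value. They report only what shows in the picture. A call takes as long as a camera call. They do not tell look-alikes from the thing itself.
- manip.silhouettes(picture, label): "mask" (420x560 bool, what is visible of it) and "xy" ([column, row] in pixels, amid what is visible of it).
- manip.tip_of(picture, label): "xy" ([column, row] in pixels: a listed point, or the origin of a listed thing).
The state is a dict: "clock": time; "q": joint angles; "joint_vel": joint speeds; "effort": joint torques, N m; "tool_pos": TCP position; "tcp_rot": TCP orientation; "ft_force": force on the tool from outside, world axes, zero at the start; "moment": the same for the moment, N m; "opening": finger opening in m.
Only numpy, scipy, OpenCV 4.12 (cv2) and the standard library are available. Lean on these libraries where they do the work, as an engineer would, in place of code of your own. Each camera call takes 0.05 s, during which the arm holds its last target.

### The job

With pushes of the fingers only, never picking anything up, load the hot-melt slug that stands upright in the open end of the metal cradle: push it near its top so that it tips over and lies along the channel, then push it along the channel until its end is up against the end stop. Then push the hinged keeper plate, which stands open beside the channel, over so that it drops flat across the slug, and leave everything else where it stands.

Things in the scene. Friction and masses are not known exactly. Their poses are not given: they have to be found in the camera images.
- cradle: Fixed aluminium cradle, 250 x 64 mm. Origin on the worktop under the channel; x along the channel to the end stop, y to the keeper's hinge (robot's side), z up. Channel: floor at z 6 mm, 48 mm wide, wall tops at z 22 mm, from x -130 mm (open) to the stop's face at x 105 mm (12 mm thick, top z 51 mm). Hinge post outside the +y wall: x 50 to 90, y 29 to 44, top z 58 mm.
- stop_face (a point): Centre of the end stop's face that the slug is to be pushed against: x = 105, y = 0, z = 27 mm in the cradle's frame; axes as the cradle's.
- slug: Amber hot-melt slug to load: plain cylinder, 42 mm diameter, 98 mm long, about 0.13 kg. Origin at the centre of the end it stands on, z axis along it. It starts upright on the channel floor at cradle x -95 to -65 mm. Pushed near its top it tips over its foot (which may slide a little) rather than sliding away.
- slug_mid (a point): Middle of the slug, on its axis, 49 mm from either end. When the slug lies fully home this is at x = 56, y = 0, z = 27 mm in the cradle's frame.
- keeper (a joint): Angle (rad) of the keeper, a steel plate 24 mm wide, 4 mm thick, black pad near its free edge. 0 = flat across the channel, 51 mm up, just over a lying slug; 1.57 = upright; it starts leaning 0.15 to 0.3 outward past upright (limit 1.97). Light hinge with a little friction, no spring: pushed inward until it leans about 0.4 past upright, it drops shut by itself.
- keeper_hinge (a point): Hinge axis of the keeper, at x = 70, y = 38, z = 53 mm in the cradle's frame; the hinge axis runs along the cradle's x. The plate is centred on it, from x = 58 to 82 mm.
- keeper_edge (a point): Middle of the keeper's free edge, 62 mm from the hinge axis (about 113 mm above the worktop when upright).
- spare_slug: A second, identical amber slug, standing upright on the worktop beyond the cradle (42 mm diameter, 98 mm high; origin at the centre of its underside). Not part of the job.
- brass_weight: Brass balance weight, 34 mm diameter, 23 mm high, standing on the near side of the cradle; origin at the centre of its underside. Not part of the job.
- blue_jar: White screw-top jar with a blue lid, 59 mm diameter, 72 mm high; origin at the centre of its underside. Not part of the job.
- steel_cup: Open steel beaker, 77 mm diameter, 89 mm high; origin at the centre of its underside. Not part of the job.
- roll: Roll of black cloth tape standing on edge, 48 mm thick, 100 mm diameter; origin at the bottom. Not part of the job.
- plier: Pair of pliers lying flat, 161 mm long, 11 mm high; origin at the centre of the underside. Not part of the job.
Mind the look-alikes: they are no part of the job. What is shaped like the slug but green or pink is not meant.

How it is judged:
On the way, in this order (a step that is already met when the one before it is completed fails the run):
1. the slug has been tipped over and lies along the channel, still short of the end stop, with the keeper open (angle between slug's own z axis and vertical between 1.48 and 1.66 rad and angle between the z axis of slug and the x axis of cradle, either way round below 0.12 rad and y of slug_mid in the frame of cradle between -0.006 and 0.006 m and z of slug_mid in the frame of cradle between 0.02 and 0.034 m and value of joint keeper above 1.4 rad), for 0.2 s.
2. the slug has been pushed up against the end stop, with the keeper still open (all of step 1 and x of slug_mid in the frame of cradle between 0.051 and 0.06 m), for 0.2 s.
3. the keeper has been pushed over and lies across the slug (value of joint keeper below 0.08 rad), for 0.2 s.
At the end, for the whole second after the job is handed in: The slug lies at rest along the channel (within 6 mm of its middle line), with its end within 5 mm of the end stop, and the keeper is flat across it (within 0.08 rad of closed) (angle between slug's own z axis and vertical between 1.48 and 1.66 rad and angle between the z axis of slug and the x axis of cradle, either way round below 0.12 rad and y of slug_mid in the frame of cradle between -0.006 and 0.006 m and z of slug_mid in the frame of cradle between 0.02 and 0.034 m and x of slug_mid in the frame of cradle between 0.051 and 0.06 m and value of joint keeper below 0.08 rad and linear speed of slug below 0.02 m/s); the robot touches nothing.
It fails at once if the slug is picked up: its middle rises clearly higher than tipping over or sliding along the channel floor can bring it (height (world z) of slug_mid above 0.072 m or (angle between slug's own z axis and vertical above 1.3 rad and height (world z) of slug_mid above 0.05 m)).
It fails at once if the keeper is closed before the slug lies under it at the stop (value of joint keeper below 0.9 rad and x of slug_mid in the frame of cradle below 0.048 m).
It fails at once if another thing on the worktop is shifted by more than 20 mm or knocked over (distance of any of spare_slug, brass_weight, blue_jar, steel_cup, roll, plier from where it was at the start of the episode above 0.02 m or angle between any of spare_slug, brass_weight, blue_jar, steel_cup, roll, plier's own z axis and vertical above 0.3 rad).
It also fails if it takes over 45 s, if anything falls off the work surface, if the arm or the gripper's body presses on something with over 40 N, if the wrist force passes 120 N, or if a joint passes its speed limit or range.

## Working session

There is one attempt and no reset: what is moved stays moved. The work goes in short steps, Python scripts to look and compute and a tool call to move; the robot and the scene stay as the last step left them, time stands still between calls to the robot, and variables do not carry over. Pictures are saved under pics/ and viewed, and the job is handed in when it is done.

Besides the shell and the picture viewer there is one more tool, called as name(argument=value, ...) on one line, values as JSON. arm_command: Moves the arm, as the interface text tells. Its arguments: {"type":"object","properties":{"rows":{"type":"array","items":{"type":"array","items":{"type":"array","items":{"type":"number"}}}},"squeeze":{"type":"number"}},"required":["rows"]}

```bash
ls; mkdir -p pics; cat > h.py <<'E'
from cell import manip
import numpy as np, cv2
def P(pic,u,v,z=None):
    if z is None: z=pic["z_map"][int(round(v)),int(round(u))]
    c=np.array([(u-pic["cx"])/pic["fx"]*z,(v-pic["cy"])/pic["fy"]*z,z,1])
    return (pic["world_from_camera"]@c)[:3]
def cloud(pic):
    z=pic["z_map"];v,u=np.indices(z.shape)
    c=np.stack([(u-pic["cx"])/pic["fx"]*z,(v-pic["cy"])/pic["fy"]*z,z,np.ones_like(z)],-1)
    w=(c@pic["world_from_camera"].T)[...,:3]; w[z==0]=np.nan
    return w
def proj(pic,p):
    c=np.linalg.inv(pic["world_from_camera"])@np.append(p,1)
    return c[0]/c[2]*pic["fx"]+pic["cx"],c[1]/c[2]*pic["fy"]+pic["cy"]
E
python3 - <<'E'
from h import *
np.set_printoptions(precision=4,suppress=True)
print(manip.state())
for n in ["scene","top"]:
    s=manip.snapshot(n); cv2.imwrite(f"pics/{n}0.png",s["pixels"])
    np.savez(f"{n}0.npz",**s)
    print(n,s["fx"],s["fy"],s["cx"],s["cy"],s["world_from_camera"])
    for l in ["cradle","slug","keeper","spare_slug","brass_weight","blue_jar","steel_cup","roll","plier"]:
        for r in manip.silhouettes(s,l)[:3]:
            w=cloud(s)[r["mask"]]
            print(l,round(r["p"],2),r["xy"],r["mask"].sum(),np.nanmedian(w,0),np.nanmax(w,0),np.nanmin(w,0))
    for l in ["cradle","slug","stop_face","keeper_hinge","keeper_edge","slug_mid"]:
        for r in manip.tip_of(s,l)[:3]: print("tip",l,round(r["p"],2),r["xy"],P(s,*r["xy"]))
E
```

```text
pics
{'clock': 0.0, 'q': array([-1.3008,  0.3838,  0.0438,  1.5996, -0.0179,  1.1612, -0.0499]), 'joint_vel': array([-0.001 ,  0.0007,  0.0014, -0.0011,  0.0009, -0.0003,  0.0002]), 'effort': array([ -0.0001, -43.3455,   1.0245, -24.9522,   0.0106,   0.0113,
         0.    ]), 'tool_pos': array([0.2334, 0.6056, 0.2299]), 'tcp_rot': array([-0.0002,  0.1828,  0.9831, -0.0014]), 'ft_force': array([-0.1452,  0.0137,  0.4934]), 'moment': array([ 0.0036,  0.0397, -0.0513]), 'opening': 0.08557478051696517}
scene 462.7154925678956 462.7154925678956 274.90598921686797 204.73383179281134 [[ 0.7418 -0.4443  0.5022 -0.1126]
 [-0.6705 -0.4985  0.5494 -0.7911]
 [ 0.0062 -0.7444 -0.6677  0.9626]
 [ 0.      0.      0.      1.    ]]
cradle 0.58 [309.4, 265.5] 1784 [ 0.5124 -0.2435  0.0087] [ 0.575  -0.1101  0.1151] [ 0.464  -0.4019 -0.0051]
slug 0.96 [338.6, 317.5] 622 [ 0.4107 -0.4358  0.0729] [ 0.441  -0.4097  0.102 ] [ 0.4001 -0.4502 -0.0003]
slug 0.95 [339.3, 277.2] 594 [ 0.4948 -0.3694  0.078 ] [ 0.5874 -0.2864  0.1077] [ 0.4833 -0.3838 -0.0029]
slug 0.91 [389.8, 238.6] 554 [ 0.7007 -0.3649  0.0
[... 3085 characters left out ...]
adle 0.61 [334.1, 224.9] [ 0.5099 -0.2606  0.0053]
tip slug 0.7 [363.5, 226.7] [ 0.4926 -0.345   0.0711]
tip slug 0.6 [358.4, 164.5] [ 0.6992 -0.3413  0.0637]
tip slug 0.5 [385.8, 249.2] [ 0.4171 -0.4048  0.0972]
tip stop_face 0.87 [304.8, 222.9] [ 0.5124 -0.1604  0.0489]
tip keeper_hinge 0.95 [315.4, 233.9] [ 0.4677 -0.1874  0.1145]
tip keeper_hinge 0.56 [334.5, 225.8] [ 0.5065 -0.2614  0.008 ]
tip keeper_hinge 0.45 [363.8, 228.4] [ 0.4883 -0.3474  0.0622]
tip keeper_edge 0.45 [315.9, 232.7] [ 0.4715 -0.1892  0.1132]
tip slug_mid 0.79 [366.1, 222.6] [ 0.5002 -0.3466  0.1076]
tip slug_mid 0.77 [388.2, 250.3] [ 0.4131 -0.4106  0.1026]
tip slug_mid 0.76 [364.0, 161.8] [ 0.698  -0.353   0.0984]
```

```bash
python3 - <<'E'
import cv2
a=cv2.imread("pics/scene0.png"); b=cv2.imread("pics/top0.png")
cv2.imwrite("pics/a1.png",cv2.resize(a[180:350,220:430],None,fx=3.5,fy=3.5,interpolation=cv2.INTER_CUBIC))
cv2.imwrite("pics/b1.png",cv2.resize(b[120:280,270:430],None,fx=3.7,fy=3.7,interpolation=cv2.INTER_CUBIC))
E
```

```text
(no output)
```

View pics/scene0.png

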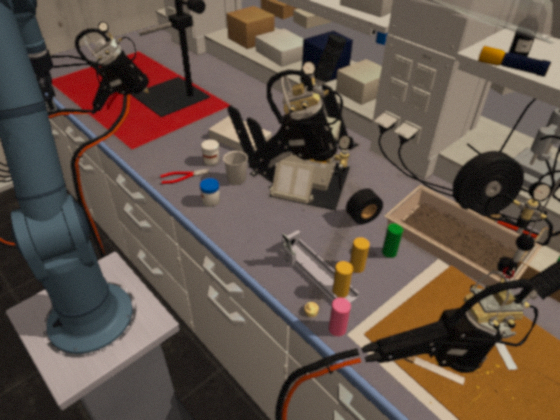

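View pics/a1.png

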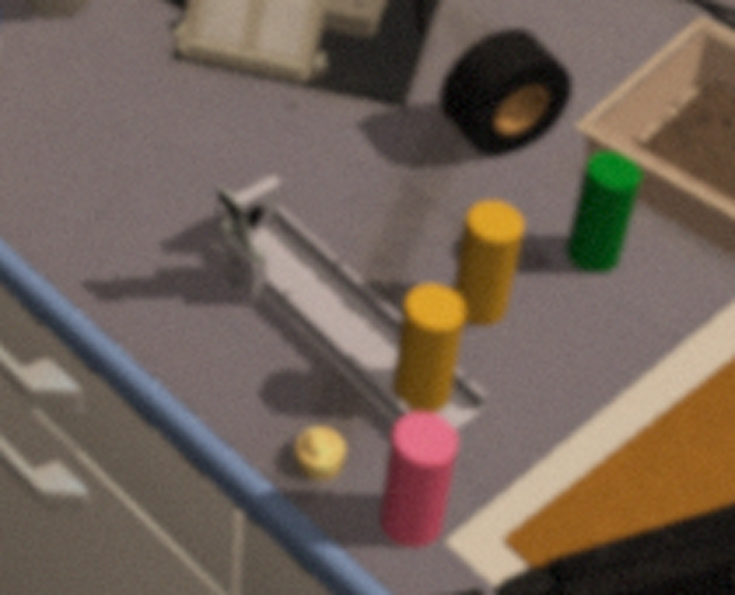

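View pics/b1.png

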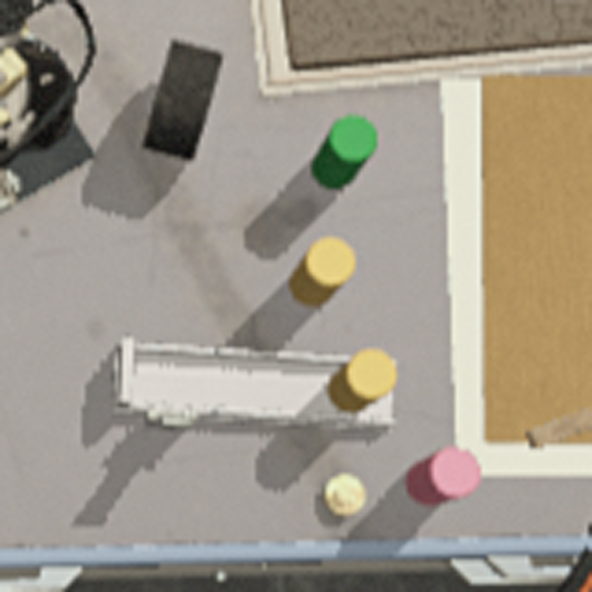

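View pics/top0.png

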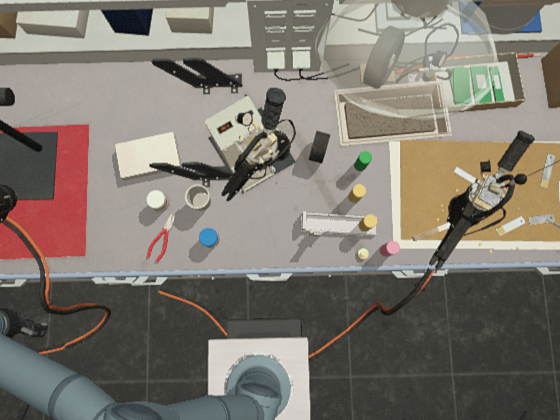

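```bash
cat > fit.py <<'E'
from h import *
from scipy.optimize import least_squares
np.set_printoptions(precision=4,suppress=True)
S={n:dict(np.load(f"{n}0.npz")) for n in ["scene","top"]}
# average some frames depth
def seg(c,h): return c
# top edges (amber tops)
for n,s in S.items():
    w=cloud(s); hsv=cv2.cvtColor(s["pixels"],cv2.COLOR_BGR2HSV)
    m=(hsv[...,0]>12)&(hsv[...,0]<30)&(hsv[...,1]>90)&(w[...,2]>0.02)&(w[...,2]<0.125)&(w[...,1]<-0.27)&(w[...,1]>-0.47)&(w[...,0]<0.66)&(w[...,0]>0.4)
    k,l,st,c=cv2.connectedComponentsWithStats(m.astype(np.uint8))
    for i in range(1,k):
        if st[i,4]>40:
            p=w[l==i]
            t=p[p[:,2]>0.098]
            print(n,c[i],st[i],"top pts",len(t),np.median(t,0) if len(t) else None, "mid x,y", (t.max(0)+t.min(0))/2 if len(t) else None)
# cylinder fit
            for z in (0.104,0.098):pass
            f=lambda a:[ (np.hypot(q[0]-a[0],q[1]-a[1])-0.021) if q[2]<0.095 else max(0,np.hypot(q[0]-a[0],q[1]-a[1])-0.021) for q in p if q[2]>0.015]
            x0=np.median(p,0)[:2]+[0.012,0.005]
            r=least_squares(f,x0,loss="soft_l1",f_scale=0.004); print(" cyl",r.x,r.cost)
# cradle: wall tops
for n,s in S.items():
    w=cloud(s).reshape(-1,3)
    r=(w[:,0]>0.44)&(w[:,0]<0.57)&(w[:,1]>-0.41)&(w[:,1]<-0.12)
    p=w[r]
    for lo,hi in((0.014,0.03),(0.03,0.056),(0.056,0.13)):
        q=p[(p[:,2]>lo)&(p[:,2]<hi)]
        print(n,lo,len(q)); 
        im=np.zeros((260,600),np.uint8)
        for a in q: im[int((0.57-a[0])*2000),int((-0.12-a[1])*2000)]=255
        cv2.imwrite(f"pics/c_{n}_{int(lo*1000)}.png",im)
E
python3 fit.py
python3 - <<'E'
import cv2,numpy as np
print()
ims=[cv2.imread(f"pics/c_top_{k}.png") for k in(14,30)]
cv2.imwrite("pics/c.png",np.vstack(ims))
E
```

```text
scene [349.8008 265.5766] [332 237  37  59 999] top pts 255 [ 0.5085 -0.3584  0.1025] mid x,y [ 0.5537 -0.3491  0.1029]
 cyl [ 0.5358 -0.3572] 0.11006211424437086
top [356.9899 192.6583] [349 185  17  17 199] top pts 67 [ 0.6027 -0.3308  0.1   ] mid x,y [ 0.6043 -0.3315  0.1011]
 cyl [ 0.607  -0.3316] 0.0003424070403313939
top [367.5911 222.4631] [359 215  18  16 203] top pts 137 [ 0.5061 -0.3586  0.104 ] mid x,y [ 0.5059 -0.3585  0.1051]
 cyl [ 0.5078 -0.3599] 1.2983354876790918e-05
scene 0.014 475
scene 0.03 319
scene 0.056 478
top 0.014 250
top 0.03 120
top 0.056 234
```

View pics/c.png

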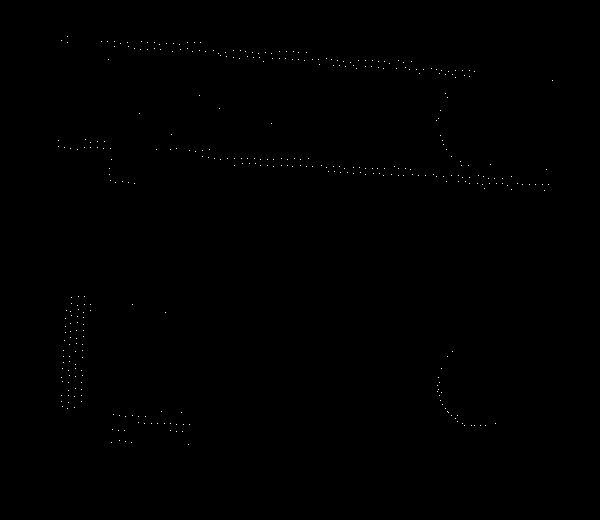

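```bash
cat > fit2.py <<'E'
from h import *
from scipy.optimize import least_squares
np.set_printoptions(precision=4,suppress=True)
S={n:dict(np.load(f"{n}0.npz")) for n in ["scene","top"]}
def fit(ss):
    W=[];T=[]
    for s in ss:
        w=cloud(s).reshape(-1,3)
        w=w[(w[:,0]>0.455)&(w[:,0]<0.57)&(w[:,1]>-0.41)&(w[:,1]<-0.13)]
        far=np.hypot(w[:,0]-.507,w[:,1]+.359)>.03
        W.append(w[(w[:,2]>.017)&(w[:,2]<.027)&(w[:,1]<-.17)&far]); T.append(w[(w[:,2]>.045)&(w[:,2]<.056)&(w[:,1]>-.165)])
    W=np.vstack(W);T=np.vstack(T)
    def loc(a,p):
        th=a[2];d=p[:,:2]-a[:2];ex=np.array([np.cos(th),np.sin(th)]);ey=np.array([-ex[1],ex[0]])
        return d@ex,d@ey
    def f(a):
        lx,ly=loc(a,W);tx,ty=loc(a,T)
        return np.r_[np.abs(ly)-.028,tx-.111,np.maximum(0,np.abs(ty)-.032)]
    r=least_squares(f,[.512,-.262,1.54],loss="soft_l1",f_scale=.002)
    return r.x,len(W),len(T),np.sqrt(np.median(r.fun**2)),loc,r.x
for k in (["scene"],["top"],["scene","top"]):
    o=fit([S[i] for i in k]);a=o[0];print(k,o[:4])
a=o[0]
print("slug in cradle",o[4](a,np.array([[.5065,-.359,0]])))
for n,s in S.items():
    w=cloud(s).reshape(-1,3); w=w[(w[:,0]>0.42)&(w[:,0]<0.6)&(w[:,1]>-0.3)&(w[:,1]<-0.1)&(w[:,2]>.06)&(w[:,2]<.125)]
    x,y=o[4](a,w); 
    m=(x>.04)&(x<.12); 
    for lo in np.arange(.06,.125,.008):
        q=m&(w[:,2]>=lo)&(w[:,2]<lo+.008); 
        if q.any(): print(n,round(lo,3),q.sum(),np.median(x[q]),x[q].min(),x[q].max(),np.median(y[q]),np.percentile(y[q],[5,95]))
    im=s["pixels"].copy(); im=cv2.resize(im,None,fx=4,fy=4,interpolation=cv2.INTER_CUBIC)
    th=a[2]
    def pj(x,y,z):
        X=[a[0]+x*np.cos(th)-y*np.sin(th),a[1]+x*np.sin(th)+y*np.cos(th),z]; u,v=proj(s,X); return int(u*4+1.5),int(v*4+1.5)
    for y in(-32,-24,24,32): cv2.line(im,pj(-.13,y/1e3,.022),pj(.105,y/1e3,.022),(0,0,255),1)
    for x in(105,117): cv2.line(im,pj(x/1e3,-.032,.051),pj(x/1e3,.032,.051),(255,0,0),1)
    for t in (1.57,1.77,1.87): cv2.line(im,pj(.07,.038,.053),pj(.07,.038-.062*np.cos(t),.053+.062*np.sin(t)),(0,255,0),1)
    u,v=[int(q*4) for q in proj(s,[.512,-.27,.05])]
    cv2.imwrite(f"pics/ov_{n}.png",im[v-280:v+280,u-350:u+350])
E
python3 fit2.py
```

```text
['scene'] (array([ 0.5119, -0.2701,  1.5024]), 272, 47, np.float64(0.0015461171718199596))
['top'] (array([ 0.5144, -0.2677,  1.497 ]), 165, 56, np.float64(0.001347413160424249))
['scene', 'top'] (array([ 0.5129, -0.2689,  1.5012]), 437, 103, np.float64(0.0016193137343145786))
slug in cradle (array([-0.0903]), array([0.0001]))
scene 0.06 9 0.06723150208001179 0.058664202329057044 0.08747006939094056 0.04085324407265813 [0.0374 0.0419]
scene 0.068 11 0.06977252487226526 0.05874817028969811 0.07823652733419793 0.04247021435455087 [0.0412 0.0429]
scene 0.076 7 0.06633683286827334 0.05682482805354464 0.08108248126417957 0.04363866803095881 [0.0418 0.0457]
scene 0.084 10 0.06786924662373206 0.057364977503876 0.07893674828222863 0.04643574058792012 [0.0452 0.0476]
scene 0.092 7 0.06030135769303846 0.05883716314247314 0.07409038749552116 0.04811099446289884 [0.0452 0.0498]
scene 0.1 9 0.06815627931455662 0.05854227140521338 0.08086380034528914 0.05135332547862538 [0.0492 0.0527]
scene 0.108 20 0.06912133489635153 0.05810515949558285 0.08170991011867071 0.051415108942703236 [0.0493 0.0534]
t
[... 160 characters left out ...]
.08256777725680496 0.03626239288652834 [0.0363 0.0363]
top 0.076 1 0.061326303512272445 0.061326303512272445 0.061326303512272445 0.03997584710755403 [0.04 0.04]
top 0.084 5 0.07110114281172178 0.06469326652031562 0.0834514613737082 0.04121251459873821 [0.0406 0.0418]
top 0.092 2 0.07817461989332078 0.07496249978646644 0.08138674000017514 0.04261133061843671 [0.0423 0.0429]
top 0.1 1 0.08186429966042325 0.08186429966042325 0.08186429966042325 0.050320650831659985 [0.0503 0.0503]
top 0.108 11 0.07334070224830422 0.0607049439028672 0.08206479687914962 0.04771165982588255 [0.047  0.0511]
top 0.116 4 0.06889827533710696 0.06441898458550893 0.07052920457827862 0.050996670863889995 [0.0485 0.0511]
```

View pics/ov_scene.png

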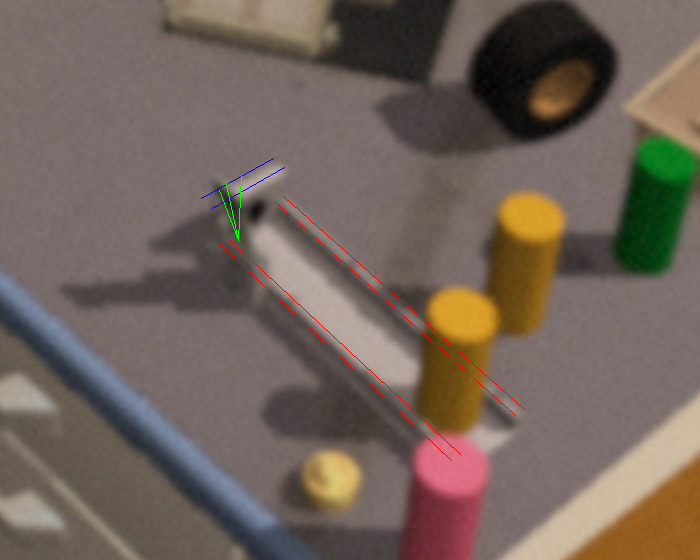

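View pics/ov_top.png

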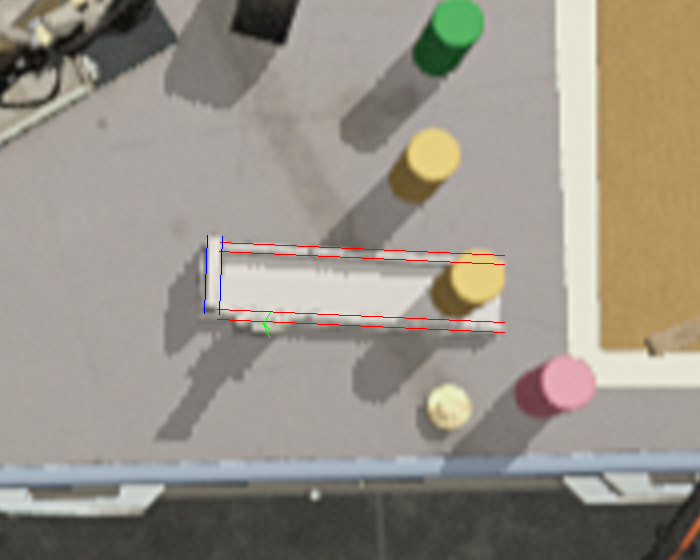

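```bash
python3 - <<'E'
from h import *
np.set_printoptions(precision=4,suppress=True)
for n in["scene","top"]:
    s=dict(np.load(f"{n}0.npz")); w=cloud(s); im=s["pixels"].copy()
    t=w[(w[...,0]>.42)&(w[...,0]<.66)&(w[...,1]>-.45)&(w[...,1]<-.12)&(abs(w[...,2])<.012)]
    print(n,"table z",np.median(t[:,2]),t[:,2].std())
    z=w[...,2]; ok=(w[...,0]>.455)&(w[...,0]<.66)&(w[...,1]>-.41)&(w[...,1]<-.13)
    im[ok&(z>.015)&(z<.03)]=(0,0,255); im[ok&(z>.04)&(z<.06)]=(255,0,0); im[ok&(z>.06)&(z<.095)]=(0,255,0);im[ok&(z>.095)]=(255,0,255)
    u,v=[int(q) for q in proj(s,[.512,-.27,.05])]
    a=np.hstack([im[v-60:v+60,u-65:u+75],s["pixels"][v-60:v+60,u-65:u+75]]) if n=="scene" else np.hstack([im[v-50:v+50,u-50:u+70],s["pixels"][v-50:v+50,u-50:u+70]])
    cv2.imwrite(f"pics/z_{n}.png",cv2.resize(a,None,fx=2.8,fy=2.8,interpolation=cv2.INTER_NEAREST))
E
```

```text
scene table z 1.5991710407226023e-05 0.0031387843325283845
top table z 0.001102390086589633 0.003867027497262412
```

View pics/z_scene.png

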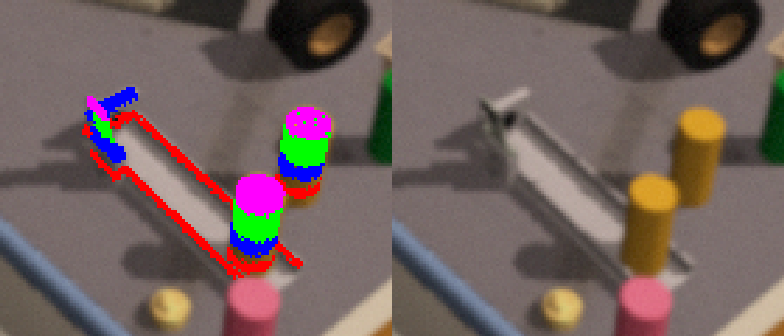

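View pics/z_top.png

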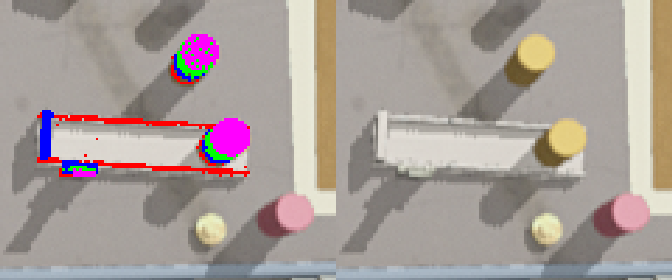

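```bash
python3 - <<'E'
from h import *
H=np.full((12,24),-1.)
for n in["scene","top"]:
    s=dict(np.load(f"{n}0.npz")); w=cloud(s).reshape(-1,3); w=w[np.isfinite(w[:,0])]
    i=((w[:,0]-.2)/.05).astype(int);j=((w[:,1]+.6)/.05).astype(int)
    ok=(w[:,0]>.2)&(w[:,1]>-.6)&(i<12)&(j<24)
    np.maximum.at(H,(i[ok],j[ok]),w[ok,2])
print("cols y from +.575 down to -.575; rows x .225..")
for r in range(12): print(round(.225+.05*r,3)," ".join(f"{int(H[r,c]*100):3d}" for c in range(23,-1,-1)))
E
```

```text
cols y from +.575 down to -.575; rows x .225..
0.225  53  56  63  67  66 -80 -80 -81 -81 -81 -82 -82 -82 -81 -81 -81 -81 -81 -81 -82   4   5 -46 -82
0.275  55  55 -80 -81 -81 -81 -82 -81 -81 -81 -82 -81 -81 -81 -81 -82 -82 -81 -80 -82   4  10  10 -81
0.325  -8  -8  -8  -9 -82 -81 -81 -81 -82 -82 -81  -9  -8  -8  -9 -81 -81 -81 -81 -81 -81  10  12  -9
0.375   0   0   0   1   1   1   0   1   0   0   0   0   1   0   0   0   0   0   2   1   1   1  13  14
0.425   1   1   1   1   1   2   1   0   7   7   1   1   0   0   0   0   1   0   2   2  10   9  13  15
0.475   1   0   1   0   1   1   1   0   8   8   0   0   1   0   4  11  11   2  10  11   0   1   2  16
0.525   1   1   1   1   0   1   1   1   6   6   0   1   0   1   1   5   3   2  10  11   1   1   1   1
0.575   1   0   0   0   1   8   7   9   9  13  18  18  32   0   0   5   0   0  10   9   0   1   1   1
0.625   1   1   1   1   1   7   7   9   9  12  21  44  44  35   0   0  70  73  74  74  72  69   1   1
0.675   1   1   1   4   4  20  20  20  20  19  11  42  44  44  32  69  73  75  76  75  74  72  66   1
0.725   1   0   4   4   4   4   4   0   0  16  17  43  52  52  38  71  74  75  76  76  75  73  68   1
0.775   1   1   4   4   4   4   4   0   0  18  18  17  51  52   8  71  74  77  79  79  74  73  68   6
```

```bash
cat > plan.py <<'E'
from h import *
from scipy.spatial.transform import Rotation as R
TH=1.501; C=np.array([.5127,-.2680])
def cr(x,y,z):
    c,s=np.cos(TH),np.sin(TH); return np.array([C[0]+x*c-y*s,C[1]+x*s+y*c,z])
def tocr(p):
    c,s=np.cos(TH),np.sin(TH); d=np.array(p[:2])-C; return np.array([d@[c,s],d@[-s,c],p[2]])
def pose():
    st=manip.state(); q=st["tcp_rot"]; return np.array(st["tool_pos"]),R.from_quat([q[1],q[2],q[3],q[0]]),st
def rows(targets,closure,yaw=TH):
    p,r,st=pose(); c,s=np.cos(yaw),np.sin(yaw)
    rt=R.from_matrix(np.array([[c,s,0],[s,-c,0],[0,0,-1]]))
    rv=(r.inv()*rt).as_rotvec(degrees=True)
    print("t",round(st["clock"],2),"tcp",p.round(4),"cr",tocr(p).round(4),"F",np.round(st["ft_force"],1),"open",round(st["opening"],4),"turn",rv.round(1))
    for t in targets:
        d=r.inv().apply(np.array(t)-p); print([*rv.round(1),*d.round(4),closure])
E
python3 - <<'E'
from plan import *
rows([(.40,.35,.25),(.44,.05,.25),(.44,-.25,.25),cr(-.15,0,.22)],180)
E
```

```text
t 1.6 tcp [0.2337 0.6065 0.2313] cr [0.8529 0.3393 0.2313] F [-0.2 -0.3  0.4] open 0.0854 turn [-0.  -0.  72.9]
[np.float64(-0.0), np.float64(-0.0), np.float64(72.9), np.float64(-0.2474), np.float64(-0.1796), np.float64(-0.0187), 180]
[np.float64(-0.0), np.float64(-0.0), np.float64(72.9), np.float64(-0.3926), np.float64(-0.4451), np.float64(-0.0187), 180]
[np.float64(-0.0), np.float64(-0.0), np.float64(72.9), np.float64(-0.5004), np.float64(-0.7251), np.float64(-0.0187), 180]
[np.float64(-0.0), np.float64(-0.0), np.float64(72.9), np.float64(-0.6188), np.float64(-0.8591), np.float64(0.0113), 180]
```

arm_command(rows=[[[0, 0, 8, -0.04, -0.03, -0.003, 180], [0, 0, 16, -0.08, -0.058, -0.006, 180], [0, 0, 22, -0.12, -0.087, -0.01, 180], [0, 0, 28, -0.16, -0.116, -0.014, 180], [0, 0, 33, -0.2, -0.145, -0.018, 180], [0, 0, 38, -0.2474, -0.18, -0.019, 180], [0, 0, 42, -0.265, -0.215, -0.019, 180], [0, 0, 46, -0.285, -0.25, -0.019, 180], [0, 0, 50, -0.305, -0.285, -0.019, 180], [0, 0, 54, -0.325, -0.32, -0.019, 180]]])

```text
clock: 2.6
tool_pos: [0.4221, 0.1893, 0.2506]
tcp_rot: [-0.0, 0.611, 0.792, 0.0]
ft_force: [0.0, 0.1, 0.1]
opening: 0.025
```

```bash
python3 - <<'E'
from plan import *
rows([(.44,.05,.25),(.44,-.25,.25),cr(-.15,0,.22)],180)
E
```

```text
t 2.6 tcp [0.4221 0.1893 0.2506] cr [0.4499 0.1222 0.2506] F [0.  0.1 0.1] open 0.025 turn [ 0.  -0.  18.7]
[np.float64(0.0), np.float64(-0.0), np.float64(18.7), np.float64(-0.1393), np.float64(-0.0182), np.float64(0.0005), 180]
[np.float64(0.0), np.float64(-0.0), np.float64(18.7), np.float64(-0.4294), np.float64(-0.0945), np.float64(0.0002), 180]
[np.float64(0.0), np.float64(-0.0), np.float64(18.7), np.float64(-0.6074), np.float64(-0.077), np.float64(0.0301), 180]
```

arm_command(rows=[[[0, 0, 2, -0.047, -0.006, 0, 180], [0, 0, 4, -0.094, -0.012, 0, 180], [0, 0, 6, -0.14, -0.018, 0, 180], [0, 0, 8, -0.188, -0.031, 0, 180], [0, 0, 10, -0.236, -0.044, 0, 180], [0, 0, 12, -0.284, -0.057, 0, 180], [0, 0, 14, -0.332, -0.07, 0, 180], [0, 0, 16, -0.38, -0.082, 0, 180], [0, 0, 18, -0.43, -0.094, 0, 180], [0, 0, 18.7, -0.47, -0.09, 0, 180]]])

```text
clock: 3.6
tool_pos: [0.4529, -0.2918, 0.2511]
tcp_rot: [0.0, 0.733, 0.681, 0.001]
ft_force: [-0.6, -0.4, 0.4]
opening: 0.025
```

```bash
python3 - <<'E'
from plan import *
rows([cr(-.15,0,.22),cr(-.16,0,.09)],180)
E
```

```text
t 3.6 tcp [ 0.4529 -0.2918  0.2511] cr [-0.0279  0.058   0.2511] F [-0.6 -0.4  0.4] open 0.025 turn [ 0.1 -0.1 -0.2]
[np.float64(0.1), np.float64(-0.1), np.float64(-0.2), np.float64(-0.1219), np.float64(0.0584), np.float64(0.0311), 180]
[np.float64(0.1), np.float64(-0.1), np.float64(-0.2), np.float64(-0.1321), np.float64(0.0582), np.float64(0.161), 180]
```

arm_command(rows=[[[0, 0, 0, -0.04, 0.02, 0.01, 180], [0, 0, 0, -0.08, 0.04, 0.02, 180], [0, 0, 0, -0.122, 0.058, 0.03, 180], [0, 0, 0, -0.126, 0.058, 0.065, 180], [0, 0, 0, -0.126, 0.058, 0.1, 180], [0, 0, 0, -0.126, 0.058, 0.135, 180], [0, 0, 0, -0.126, 0.058, 0.163, 180], [0, 0, 0, -0.126, 0.058, 0.163, 180]]])

```text
clock: 4.4
tool_pos: [0.4994, -0.4181, 0.0831]
tcp_rot: [-0.004, 0.732, 0.681, 0.001]
ft_force: [-1.5, 0.6, -0.1]
opening: 0.0248
```

```bash
python3 - <<'E'
from plan import *
rows([cr(-.13,0,.09),cr(-.04,0,.09)],180)
for n in["scene","top"]:
    s=manip.snapshot(n);np.savez(n+"1.npz",**s)
    u,v=[int(q) for q in proj(s,[.5,-.33,.08])]
    cv2.imwrite(f"pics/{n}1.png",cv2.resize(s["pixels"][v-60:v+60,u-70:u+70],None,fx=4.5,fy=4.5,interpolation=cv2.INTER_CUBIC))
E
```

```text
t 4.4 tcp [ 0.4994 -0.4181  0.0831] cr [-0.1507  0.0028  0.0831] F [-1.5  0.6 -0.1] open 0.0248 turn [-0.3 -0.4 -0.2]
[np.float64(-0.3), np.float64(-0.4), np.float64(-0.2), np.float64(0.0208), np.float64(0.0027), np.float64(-0.0068), 180]
[np.float64(-0.3), np.float64(-0.4), np.float64(-0.2), np.float64(0.1108), np.float64(0.0024), np.float64(-0.0062), 180]
```

View pics/scene1.png

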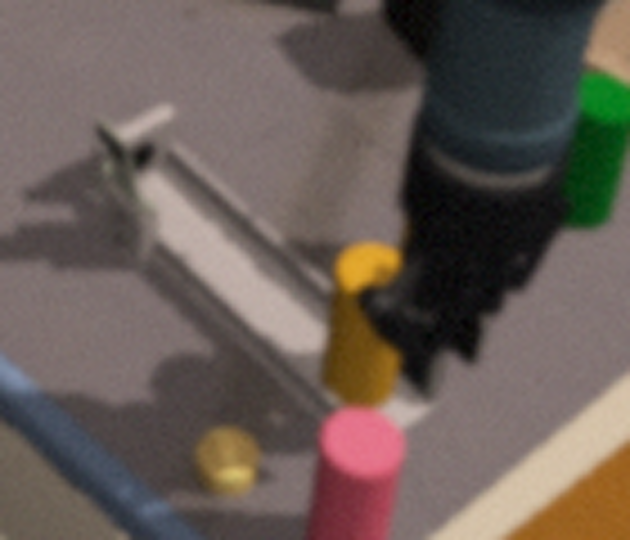

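View pics/top1.png

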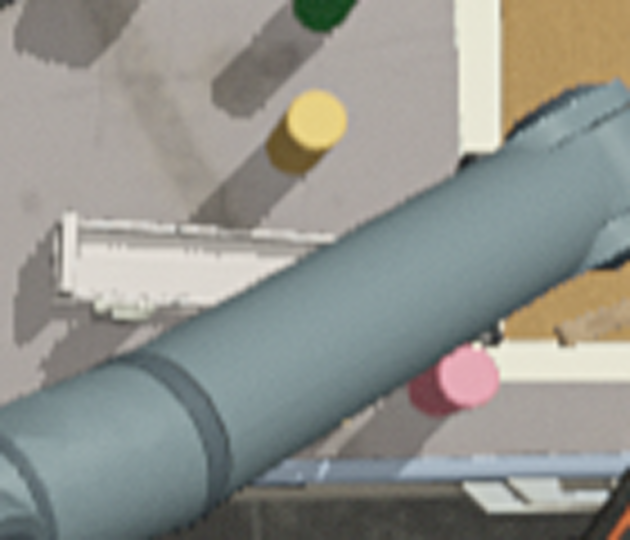

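arm_command(rows=[[[0, 0, 0, 0.008, 0.0025, -0.002, 180], [0, 0, 0, 0.016, 0.0025, -0.002, 180], [0, 0, 0, 0.022, 0.0025, -0.002, 180], [0, 0, 0, 0.028, 0.0025, -0.002, 180], [0, 0, 0, 0.034, 0.0025, -0.002, 180], [0, 0, 0, 0.04, 0.0025, -0.002, 180], [0, 0, 0, 0.045, 0.0025, -0.002, 180]]])

```text
clock: 5.2
tool_pos: [0.5078, -0.3763, 0.0903]
tcp_rot: [0.0, 0.733, 0.681, 0.001]
ft_force: [-0.3, -0.3, 0.4]
opening: 0.0256
```

```bash
cat > look.py <<'E'
from plan import *
import sys
k=sys.argv[1]
rows([],180)
s=manip.snapshot("scene");np.savez(f"scene{k}.npz",**s)
u,v=[int(q) for q in proj(s,[.5,-.3,.08])]
cv2.imwrite(f"pics/scene{k}.png",cv2.resize(s["pixels"][v-60:v+60,u-70:u+70],None,fx=4.5,fy=4.5,interpolation=cv2.INTER_CUBIC))
E
python3 look.py 2
```

```text
t 5.2 tcp [ 0.5078 -0.3763  0.0903] cr [-0.1084 -0.0027  0.0903] F [-0.3 -0.3  0.4] open 0.0256 turn [ 0.1 -0.1 -0.2]
```

View pics/scene2.png

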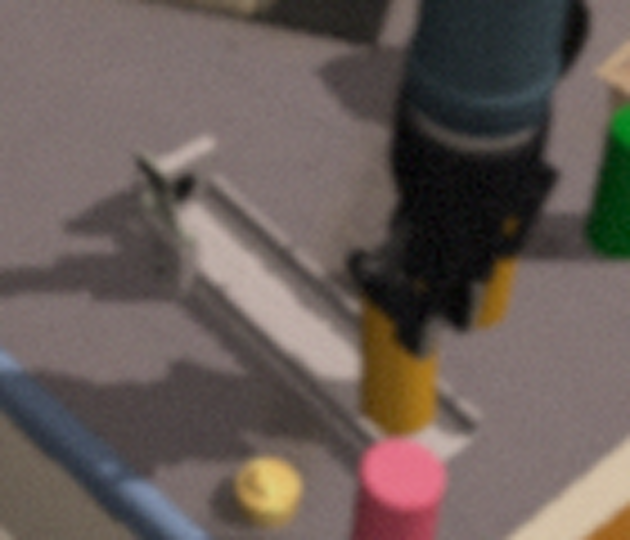

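arm_command(rows=[[[0, 0, 0, 0.005, -0.001, 0.001, 180], [0, 0, 0, 0.01, -0.002, 0.002, 180], [0, 0, 0, 0.015, -0.002, 0.002, 180], [0, 0, 0, 0.02, -0.002, 0.002, 180]]])

```text
clock: 5.65
tool_pos: [0.5074, -0.3545, 0.0879]
tcp_rot: [-0.001, 0.732, 0.681, 0.001]
ft_force: [-0.4, 1.0, -0.4]
opening: 0.0251
```

```bash
python3 look.py 3
```

```text
t 5.65 tcp [ 0.5074 -0.3545  0.0879] cr [-0.0866 -0.0007  0.0879] F [-0.4  1.  -0.4] open 0.0251 turn [ 0.1 -0.2 -0.2]
```

View pics/scene3.png

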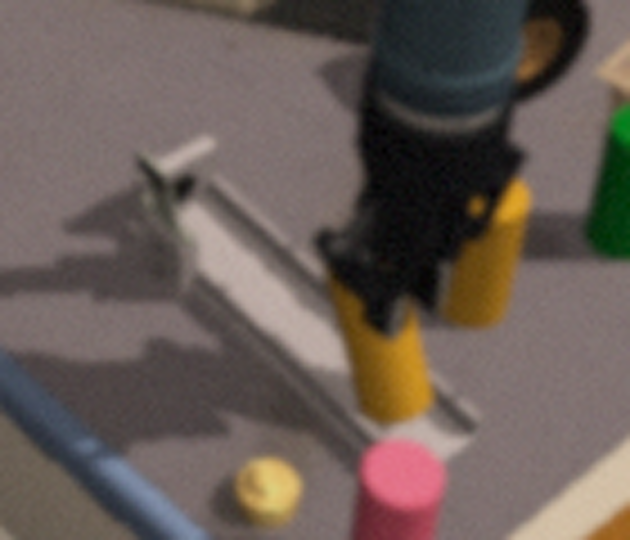

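arm_command(rows=[[[0, 0, 0, 0.005, 0, 0, 180], [0, 0, 0, 0.01, 0, 0, 180], [0, 0, 0, 0.015, 0, 0, 180], [0, 0, 0, 0.02, 0, 0, 180], [0, 0, 0, 0.025, 0, 0, 180], [0, 0, 0, 0.025, 0, 0, 180], [0, 0, 0, 0.025, 0, 0, 180], [0, 0, 0, 0.025, 0, 0, 180]]])

```text
clock: 6.5
tool_pos: [0.5095, -0.3287, 0.088]
tcp_rot: [-0.001, 0.732, 0.681, 0.002]
ft_force: [0.1, -0.7, 0.1]
opening: 0.0254
```

```bash
python3 look.py 4
```

```text
t 6.5 tcp [ 0.5095 -0.3287  0.088 ] cr [-0.0608 -0.0011  0.088 ] F [ 0.1 -0.7  0.1] open 0.0254 turn [ 0.1 -0.2 -0.1]
```

View pics/scene4.png

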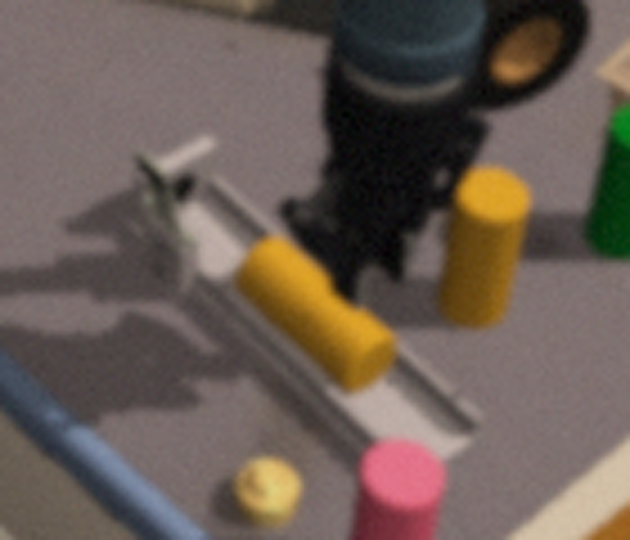

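```bash
cat > slug.py <<'E'
from plan import *
import sys
s=dict(np.load(f"scene{sys.argv[1]}.npz")); w=cloud(s); hsv=cv2.cvtColor(s["pixels"],cv2.COLOR_BGR2HSV)
m=(hsv[...,0]>12)&(hsv[...,0]<30)&(hsv[...,1]>120)
p=w[m]; c=np.array([tocr(q) for q in p]); c=c[(abs(c[:,1])<.03)&(c[:,0]>-.13)&(c[:,0]<.11)&(c[:,2]>.01)&(c[:,2]<.06)]
print(len(c),"x",np.percentile(c[:,0],[1,5,50,95,99]).round(4),"ztop",np.percentile(c[:,2],95).round(4))
t=c[c[:,2]>.04]; print("ridge x range",np.percentile(t[:,0],[1,99]).round(4),"y",np.median(t[:,1]))
E
python3 slug.py 4; python3 -c "
from plan import *
rows([cr(-.11,0,.09),cr(-.11,0,.028)],180)"
```

```text
576 x [-0.071  -0.0701 -0.0315  0.0189  0.0238] ztop 0.0489
ridge x range [-0.0705  0.0245] y 0.004126433802475858
t 6.55 tcp [ 0.5095 -0.3287  0.088 ] cr [-0.0608 -0.001   0.088 ] F [ 0.2  0.4 -0.8] open 0.0252 turn [ 0.1 -0.2 -0.1]
[np.float64(0.1), np.float64(-0.2), np.float64(-0.1), np.float64(-0.0492), np.float64(-0.0009), np.float64(-0.0022), 180]
[np.float64(0.1), np.float64(-0.2), np.float64(-0.1), np.float64(-0.0494), np.float64(-0.001), np.float64(0.0598), 180]
```

arm_command(rows=[[[0, 0, 0, -0.025, 0, -0.002, 180], [0, 0, 0, -0.048, 0, -0.002, 180], [0, 0, 0, -0.048, 0, -0.002, 180], [0, 0, 0, -0.048, 0, 0.02, 180], [0, 0, 0, -0.048, 0, 0.04, 180], [0, 0, 0, -0.048, 0, 0.06, 180], [0, 0, 0, -0.048, 0, 0.06, 180]]])

```text
clock: 7.25
tool_pos: [0.5038, -0.3732, 0.0235]
tcp_rot: [-0.005, 0.732, 0.682, 0.001]
ft_force: [-1.0, 0.4, 1.1]
opening: 0.0253
```

```bash
python3 look.py 5; python3 -c "
from plan import *
rows([cr(-.08,0,.028),cr(-.01,0,.028)],180)"
```

```text
t 7.25 tcp [ 0.5038 -0.3732  0.0235] cr [-0.1056  0.0015  0.0235] F [-1.   0.4  1.1] open 0.0253 turn [-0.3 -0.5 -0.1]
t 7.3 tcp [ 0.5047 -0.3744  0.0252] cr [-0.1067  0.0005  0.0252] F [ 0.1  0.  -0.2] open 0.0251 turn [-0.2 -0.4 -0.1]
[np.float64(-0.2), np.float64(-0.4), np.float64(-0.1), np.float64(0.0268), np.float64(0.0005), np.float64(-0.0026), 180]
[np.float64(-0.2), np.float64(-0.4), np.float64(-0.1), np.float64(0.0967), np.float64(0.0004), np.float64(-0.0021), 180]
```

View pics/scene5.png

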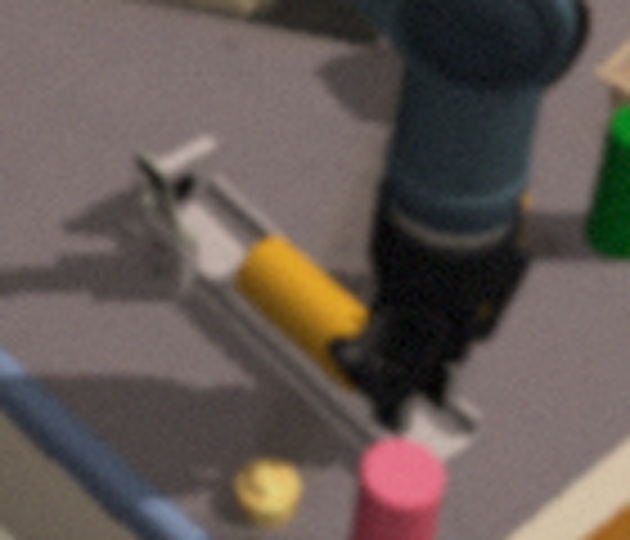

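arm_command(rows=[[[0, 0, 0, 0.009, 0, -0.002, 180], [0, 0, 0, 0.018, 0, -0.002, 180], [0, 0, 0, 0.026, 0, -0.002, 180], [0, 0, 0, 0.034, 0, -0.002, 180], [0, 0, 0, 0.042, 0, -0.002, 180], [0, 0, 0, 0.05, 0, -0.002, 180], [0, 0, 0, 0.058, 0, -0.002, 180], [0, 0, 0, 0.066, 0, -0.002, 180], [0, 0, 0, 0.074, 0, -0.002, 180], [0, 0, 0, 0.08, 0, -0.002, 180]]])

```text
clock: 8.3
tool_pos: [0.5105, -0.2937, 0.0277]
tcp_rot: [-0.004, 0.732, 0.682, 0.001]
ft_force: [-0.4, -1.2, 0.9]
opening: 0.025
```

```bash
python3 look.py 6; python3 slug.py 6
```

```text
t 8.3 tcp [ 0.5105 -0.2937  0.0277] cr [-0.0258  0.0004  0.0277] F [-0.4 -1.2  0.9] open 0.025 turn [-0.2 -0.4 -0. ]
261 x [-0.0229 -0.0137  0.0491  0.0782  0.0954] ztop 0.0492
ridge x range [-0.0212  0.0805] y 0.004021635599221201
```

View pics/scene6.png

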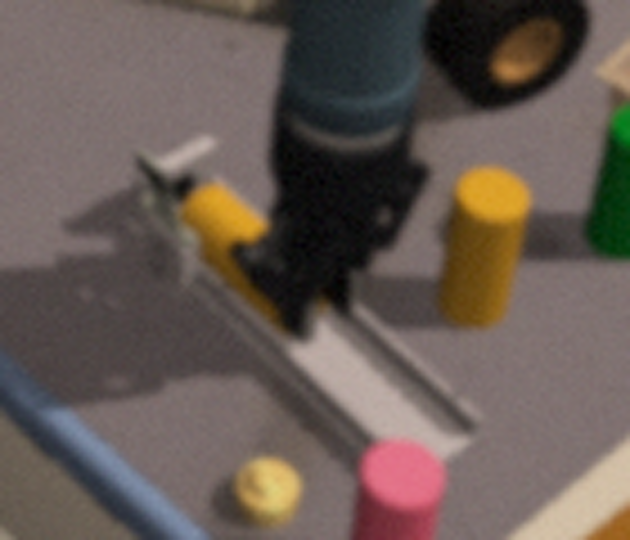

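arm_command(rows=[[[0, 0, 0, 0.006, 0, 0, 180], [0, 0, 0, 0.011, 0, 0, 180], [0, 0, 0, 0.015, 0, 0, 180], [0, 0, 0, 0.018, 0, 0, 180], [0, 0, 0, 0.018, 0, 0, 180]]])

```text
clock: 8.85
tool_pos: [0.512, -0.2735, 0.0274]
tcp_rot: [-0.005, 0.731, 0.682, 0.002]
ft_force: [-0.6, 0.3, 0.4]
opening: 0.0253
```

arm_command(rows=[[[0, 0, 0, 0.003, 0, 0, 180], [0, 0, 0, 0.003, 0, 0, 180]]])

```text
clock: 9.05
tool_pos: [0.5116, -0.2731, 0.0278]
tcp_rot: [-0.003, 0.732, 0.682, 0.001]
ft_force: [-0.4, -4.1, -1.1]
opening: 0.0248
```

arm_command(rows=[[[0, 0, 0, 0.003, 0, 0, 180], [0, 0, 0, 0.003, 0, 0, 180]]])

```text
clock: 9.25
tool_pos: [0.5113, -0.273, 0.0283]
tcp_rot: [-0.001, 0.732, 0.681, -0.001]
ft_force: [-0.8, -6.5, -0.3]
opening: 0.0249
```

```bash
python3 look.py 7; python3 slug.py 7
```

```text
t 9.25 tcp [ 0.5113 -0.273   0.0283] cr [-0.0051  0.0011  0.0283] F [-0.8 -6.5 -0.3] open 0.0249 turn [-0.1 -0.  -0.2]
216 x [-0.0048  0.0007  0.0675  0.0969  0.1005] ztop 0.0492
ridge x range [-0.0044  0.1006] y 0.0032163608585831314
```

View pics/scene7.png

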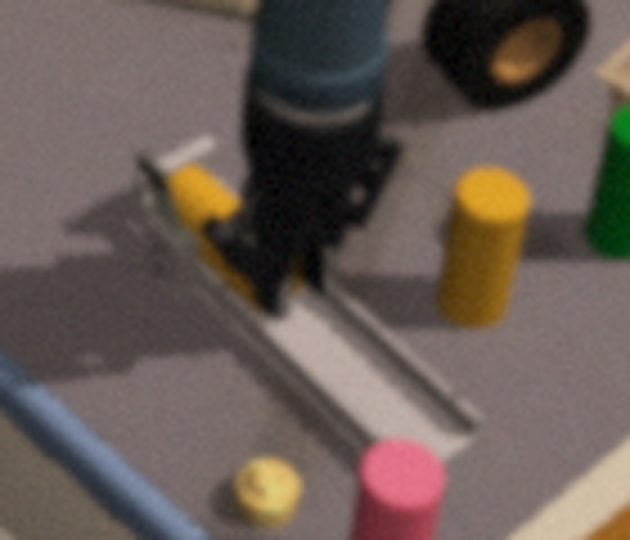

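```bash
python3 -c "
from plan import *
rows([cr(-.03,0,.028),cr(-.03,0,.19),cr(.07,.11,.19),cr(.07,.11,.09)],255)"
```

```text
t 9.3 tcp [ 0.5113 -0.273   0.0283] cr [-0.0051  0.0011  0.0283] F [-0.9 -6.5 -0.9] open 0.0251 turn [-0.1 -0.1 -0.2]
[np.float64(-0.1), np.float64(-0.1), np.float64(-0.2), np.float64(-0.0249), np.float64(0.0011), np.float64(0.0003), 255]
[np.float64(-0.1), np.float64(-0.1), np.float64(-0.2), np.float64(-0.0248), np.float64(0.0007), np.float64(-0.1617), 255]
[np.float64(-0.1), np.float64(-0.1), np.float64(-0.2), np.float64(0.0749), np.float64(-0.1096), np.float64(-0.1613), 255]
[np.float64(-0.1), np.float64(-0.1), np.float64(-0.2), np.float64(0.0748), np.float64(-0.1093), np.float64(-0.0613), 255]
```

arm_command(rows=[[[0, 0, 0, -0.015, 0, 0, 180], [0, 0, 0, -0.025, 0, 0, 180], [0, 0, 0, -0.025, 0, -0.04, 180], [0, 0, 0, -0.025, 0, -0.08, 255], [0, 0, 0, -0.025, 0, -0.12, 255], [0, 0, 0, -0.025, 0, -0.165, 255], [0, 0, 0, -0.01, -0.03, -0.165, 255], [0, 0, 0, 0.02, -0.06, -0.165, 255], [0, 0, 0, 0.05, -0.09, -0.165, 255], [0, 0, 0, 0.075, -0.11, -0.165, 255]]])

```text
clock: 10.3
tool_pos: [0.4047, -0.1883, 0.1924]
tcp_rot: [-0.004, 0.733, 0.681, -0.001]
ft_force: [-0.1, 1.1, 0.9]
opening: 0.0
```

arm_command(rows=[[[0, 0, 0, 0, 0, 0, 255], [0, 0, 0, 0, 0, 0, 255]]])

```text
clock: 10.5
tool_pos: [0.4047, -0.1867, 0.1924]
tcp_rot: [-0.004, 0.732, 0.682, 0.0]
ft_force: [-0.2, -1.1, 0.6]
opening: -0.0001
```

```bash
python3 look.py 8; python3 slug.py 8; python3 -c "
from plan import *
rows([cr(.07,.11,.09)],255)"
```

```text
t 10.5 tcp [ 0.4047 -0.1867  0.1924] cr [0.0736 0.1134 0.1924] F [-0.2 -1.1  0.6] open -0.0001 turn [-0.3 -0.4 -0.1]
488 x [0.0038 0.0049 0.0369 0.0917 0.0992] ztop 0.0489
ridge x range [0.004 0.099] y 0.004305962718256853
t 10.55 tcp [ 0.4054 -0.1881  0.1928] cr [0.0722 0.1126 0.1928] F [0.7 0.2 0.8] open -0.0001 turn [-0.3 -0.2 -0.2]
[np.float64(-0.3), np.float64(-0.2), np.float64(-0.2), np.float64(-0.0026), np.float64(0.0032), np.float64(0.1028), 255]
```

View pics/scene8.png

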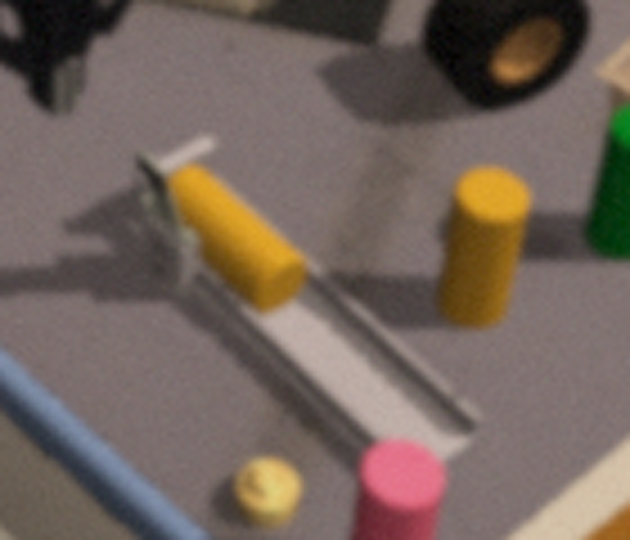

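arm_command(rows=[[[0, 0, 0, -0.003, 0, 0.035, 255], [0, 0, 0, -0.003, 0, 0.07, 255], [0, 0, 0, -0.003, 0, 0.102, 255], [0, 0, 0, -0.003, 0, 0.102, 255], [0, 0, 0, -0.003, 0.015, 0.102, 255], [0, 0, 0, -0.003, 0.03, 0.102, 255], [0, 0, 0, -0.003, 0.04, 0.102, 255]]])

```text
clock: 11.25
tool_pos: [0.4473, -0.1954, 0.0921]
tcp_rot: [-0.002, 0.733, 0.681, -0.0]
ft_force: [-0.0, -0.3, -0.2]
opening: 0.0001
```

```bash
python3 look.py 9; python3 -c "
from plan import *
rows([cr(.07,.03,.09)],255)"
```

```text
t 11.25 tcp [ 0.4473 -0.1954  0.0921] cr [0.0679 0.0703 0.0921] F [-0.  -0.3 -0.2] open 0.0001 turn [-0.1 -0.1 -0.2]
t 11.3 tcp [ 0.449  -0.1952  0.0924] cr [0.0682 0.0686 0.0924] F [2.  0.1 0.3] open 0.0003 turn [-0.  -0.1 -0.1]
[np.float64(-0.0), np.float64(-0.1), np.float64(-0.1), np.float64(0.0019), np.float64(0.0386), np.float64(0.0024), 255]
```

View pics/scene9.png

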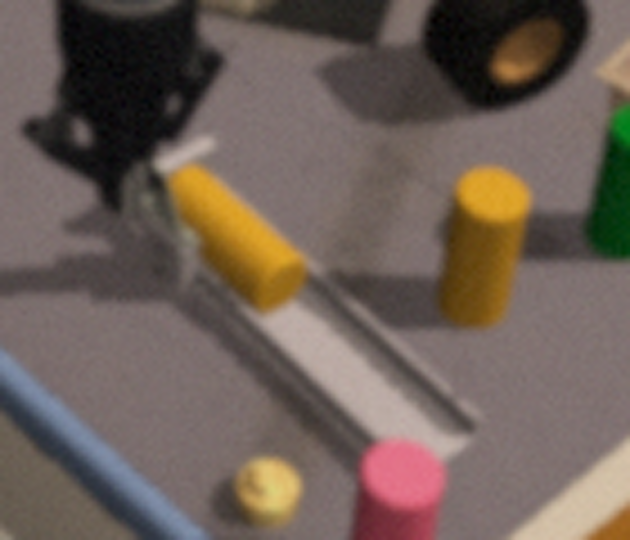

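Fingers are just behind the keeper (around pixel 140,200 in the crop). Push it over.

arm_command(rows=[[[0, 0, 0, 0.001, 0.006, 0.001, 255], [0, 0, 0, 0.001, 0.012, 0.001, 255], [0, 0, 0, 0.001, 0.018, 0.001, 255], [0, 0, 0, 0.001, 0.024, 0.001, 255], [0, 0, 0, 0.001, 0.03, 0.001, 255], [0, 0, 0, 0.001, 0.036, 0.001, 255], [0, 0, 0, 0.001, 0.042, 0.001, 255], [0, 0, 0, 0.001, 0.046, 0.001, 255], [0, 0, 0, 0.001, 0.046, 0.001, 255], [0, 0, 0, 0.001, 0.046, 0.001, 255]]])

```text
clock: 12.3
tool_pos: [0.4948, -0.1975, 0.0913]
tcp_rot: [-0.001, 0.732, 0.681, 0.0]
ft_force: [-0.9, 0.4, -0.9]
opening: -0.0002
```

```bash
python3 look.py 10
```

```text
t 12.3 tcp [ 0.4948 -0.1975  0.0913] cr [0.069  0.0227 0.0913] F [-0.9  0.4 -0.9] open -0.0002 turn [-0.1 -0.1 -0.1]
```

View pics/scene10.png

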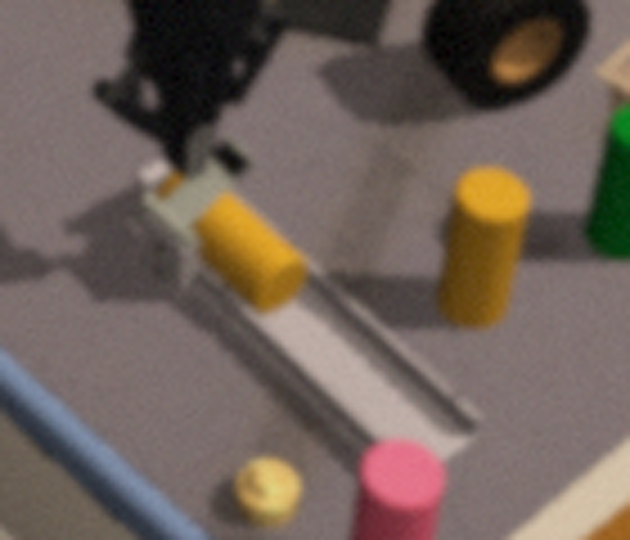

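arm_command(rows=[[[0, 0, 0, 0, 0, -0.03, 255], [0, 0, 0, 0, 0, -0.07, 255], [0, 0, 0, 0, -0.02, -0.11, 255], [0, 0, 0, 0, -0.06, -0.14, 255], [0, 0, 0, 0, -0.08, -0.14, 255], [0, 0, 0, 0, -0.08, -0.14, 255]]])

```text
clock: 12.95
tool_pos: [0.4123, -0.1919, 0.2312]
tcp_rot: [-0.004, 0.733, 0.68, 0.004]
ft_force: [0.2, 0.6, 0.1]
opening: 0.0002
```

```bash
python3 look.py 11; python3 slug.py 11; python3 - <<'E'
from plan import *
s=dict(np.load("scene11.npz")); w=cloud(s).reshape(-1,3); w=w[np.isfinite(w[:,0])]
c=np.array([tocr(q) for q in w[(w[:,0]>.4)&(w[:,0]<.6)&(w[:,1]>-.3)&(w[:,1]<-.1)]])
for y in np.arange(-.03,.045,.01):
    q=c[(abs(c[:,0]-.068)<.009)&(abs(c[:,1]-y)<.005)&(c[:,2]>.03)&(c[:,2]<.12)]
    print(round(y,3),len(q),np.median(q[:,2]).round(4) if len(q) else None)
s2=manip.snapshot("top"); s0=dict(np.load("scene0.npz"))
for l in ["spare_slug","brass_weight","roll","blue_jar","steel_cup","plier"]:
    pass
d=cv2.absdiff(s["pixels"],s0["pixels"]).max(2)>40
cv2.imwrite("pics/full11.png",np.where(d[...,None],np.array([0,0,255],np.uint8),s["pixels"]))
E
```

```text
t 12.95 tcp [ 0.4123 -0.1919  0.2312] cr [0.0689 0.1055 0.2312] F [0.2 0.6 0.1] open 0.0002 turn [ 0.  -0.6 -0.2]
396 x [0.0041 0.0049 0.0281 0.0948 0.1006] ztop 0.0491
ridge x range [0.0049 0.1005] y 0.00402674861329361
-0.03 3 0.0535
-0.02 17 0.0553
-0.01 24 0.0546
0.0 19 0.0533
0.01 24 0.0533
0.02 25 0.0544
0.03 15 0.0546
0.04 41 0.0453
```

View pics/scene11.png

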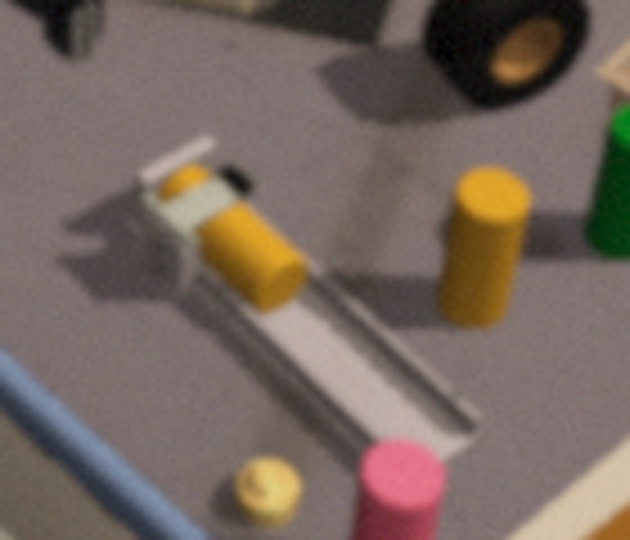

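View pics/full11.png

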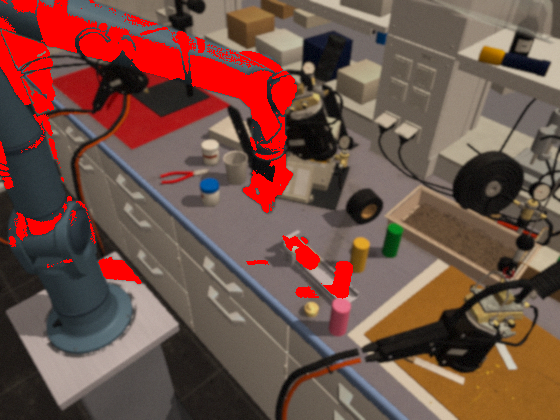

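```bash
python3 - <<'E'
from plan import *
for n in["scene","top"]:
    s=manip.snapshot(n); w=cloud(s).reshape(-1,3); w=w[np.isfinite(w[:,0])]
    c=np.array([tocr(q) for q in w[(w[:,0]>.46)&(w[:,0]<.56)&(w[:,1]>-.3)&(w[:,1]<-.1)]])
    q=c[(c[:,0]>.09)&(c[:,0]<.13)&(c[:,2]>.046)&(c[:,2]<.056)&(abs(c[:,1])>.012)&(abs(c[:,1])<.03)]
    print(n,"stop top x",np.percentile(q[:,0],[3,50,97]).round(4))
    t=c[(abs(c[:,1]-.003)<.008)&(c[:,2]>.03)&(c[:,0]<.06)&(c[:,0]>-.02)]; print("slug rear",np.percentile(t[:,0],[1,5]).round(4))
    st=manip.state()
print(st["joint_vel"].round(3)); manip.job_done()
E
```

```text
scene stop top x [0.1014 0.1079 0.1137]
slug rear [0.0039 0.0054]
top stop top x [0.0935 0.1096 0.116 ]Traceback (most recent call last):
  File "<stdin>", line 7, in <module>
    return _quantile_unchecked(
        a, q, axis, out, overwrite_input, method, keepdims, weights)
    return _ureduce(a,
                    func=_quantile_ureduce_func,
    ...<5 lines>...
                    overwrite_input=overwrite_input,
                    method=method)
    r = func(a, **kwargs)
    result = _quantile(arr,
                       quantiles=q,
    ...<2 lines>...
                       out=out,
                       weights=wgt)
    slices_having_nans = np.isnan(arr[-1, ...])
                                  ~~~^^^^^^^^^
IndexError: index -1 is out of bounds for axis 0 with size 0
```

Scene view: the stop's face reads about 0.1015–0.102 and the slug's front end about 0.102 (rear 0.004 plus its 98 mm length), so they are in contact. I'm handing in.

```bash
python3 -c "
from cell import manip
print(manip.state()['joint_vel'].round(3),manip.job_done())"
```

```text
the job is handed in; nothing more can be done
[ 0.008  0.035 -0.008 -0.009  0.008  0.003 -0.003] None
```

The slug is loaded and the keeper is closed over it, using finger pushes only; I handed the job in at about 13 s. I tipped the amber slug into the channel, pushed it along until it stalled against the end stop at about 6.5 N, then pushed the keeper over from its outer side until it dropped.

Last checks:
- **Slug:** it lies along the channel with its rear at x ≈ 4 mm. Its front is therefore at about 102 mm, and the stop face read about 101.5 mm in the same picture, so the two are touching.
- **Keeper:** its upper surface is level at 53–55 mm all the way across, so it is flat.
- **Other things:** a comparison of the first and last scene pictures shows no other object on the worktop moved, and the gripper is well clear.

What disagreed or failed:
- **Cradle position:** my estimates from the two cameras differed by 2–3 mm. In my frame the stop sits about 3 mm short of its nominal 105 mm, and the slug's ridge reads about 4 mm off the middle line. The channel leaves the slug only ±3 mm of play, so I put this down to calibration error.
- **Top camera:** it couldn't confirm the final slug position, because no slug points were found in that view (probably hidden by the arm). The check rests on the scene camera and the contact force.

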